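Ready a knife over the sharpening machine

TASK

Lift the loose guide hood by its grip and lower it, without dropping it, onto the sharpening machine until it sits fully home with both pegs through its holes, and let go. Then take the broad-bladed knife from the rack, carry it over what is in the way and hold it still, level and edge down, lined up over the hood's wide slot, handle to the machine's front, the middle of the edge about a centimetre above the middle of the slot. Finish holding it there: the knife must never touch the machine or hood, and everything else on the bench stays where it is.

Things in the scene. Friction and masses are not known exactly. Their poses are not given: they have to be found in the camera images.
- sharpener: White knife sharpening machine, fixed, a box 160 (x) x 220 (y) x 100 mm high; black switch knob on the front. Origin: centre of its underside, on the bench; x to its back, y to its left, z up. On its flat top two abrasive wheels stand 18 mm proud near the middle, and two 10 mm steel pegs with tapered tips stand 30 mm high at x = +30, y = +80 and -80 mm
- peg_left (a point): Tip of the peg at the machine's left (+y) end, 130 mm above the bench
- peg_right (a point): Tip of the peg at the machine's right (-y) end, 130 mm above the bench
- hood: Grey guide hood, 0.28 to 0.46 kg, loose, starts upright on the bench: 110 (x) x 192 (y) mm, body 60 mm high, grip on top. Origin: centre of its underside; x to its back, y to its left, z up. 13 mm peg holes through its 14 mm end flanges at x = +30, y = +80 and -80 mm (it fits one way round). Seated, its origin is 100 mm above the machine's and the axes agree
- hood_grip (a point): Where to pinch the hood: on the ribbed grip in the middle of its top, 75 (x) x 22 (y) mm, standing from 60 to 98 mm above the hood's underside; this point is 83 mm above the underside. Pinch it from above, fingers closing along y; same axes as the hood
- slot_wide (a point): Middle of the mouth of the hood's wide slot (16 mm wide, right of the grip): x 0, y -28, z 60 mm in the hood's frame, same axes. The steel-lined slot runs 55 mm to either side of it along x, open at front, top and back. The other slot, at y = +24 mm, is 8 mm wide
- rack: Wooden knife rack, fixed, 280 (x) x 120 (y) mm, 44 mm high, with two slots along x, 7 mm wide and 14 mm deep, at y = +36 and -36 mm; a knife stands edge down in each, handle to the front (-x) on a low rail. Origin: centre of its underside, on the bench. Which knife is in which slot changes
- knife: Broad-bladed knife, 0.18 to 0.29 kg, level and edge down in the rack. Wooden handle 20 mm thick (y), 28 mm high, x -85 to +31 mm; blade 34 mm deep, 3 mm thick, from x +40 to the tip at +184. Origin: where to pinch the handle from above, mid thickness and height, 50 mm above the bench at the start; x to the tip, z up from edge to spine. Mass centre 18 mm ahead of it
- knife_edge (a point): Middle of the broad-bladed knife's straight cutting edge: x +85, y 0, z -20 mm in the knife's frame, same axes. The edge is straight from x +40 to +130 mm
- slim_knife: The other knife in the rack, to be left alone: slim blade 18 mm deep and 120 mm long, dark handle 101 mm long, 18 mm thick, 22 mm high. Origin in its handle, 47 mm above the bench, axes as for the broad-bladed knife
- oil_bottle: Amber oil bottle 38 mm in diameter, 145 mm tall, standing between rack and machine, to be left alone. Origin: centre of its underside
- wax_tin: Flat metal tin 58 mm in diameter, 32 mm high, right of the machine, to be left alone. Origin: centre of its underside
- handle_block: Dark wooden handle block 125 (x) x 42 (y) x 30 mm, lying across, in front of the machine, to be left alone. Origin: centre of its underside
- whetstone: Grey stone on a wooden holder, 55 (x) x 180 (y) x 28 mm, behind the machine, to be left alone. Origin: centre of its underside
- sheathed_knife: Small knife in a brown stiff sheath, lying flat at the back right, 205 mm long (x), 16 mm high, to be left alone. Origin: under the sheath's middle
Things that resemble listed ones, but are neither listed nor needed, are in the scene too. Leave any yellow look-alike of the hood alone.

How it is judged:
On the way, in this order (a step that is already met when the one before it is completed fails the run):
1. the hood sits fully home on the machine, both pegs through its holes, and is let go (horizontal distance between hood and sharpener below 0.005 m and z of hood in the frame of sharpener between 0.096 and 0.103 m and angle between the x axis of hood and the x axis of sharpener, either way round below 0.06 rad and angle between hood's own z axis and vertical below 0.04 rad and contact force between the fingers and hood below 0.1 N and linear speed of hood below 0.02 m/s), for 0.3 s.
2. the broad-bladed knife is held in the fingers, lifted clear of the rack (height (world z) of knife above 0.11 m and contact force between the fingers and knife above 1 N and contact force between knife and rack below 0.1 N), for 0.2 s.
At the end, for the whole second after the job is handed in: Hood home on the machine (5 mm, 0.06 rad), untouched. Broad knife still in the fingers, touching nothing else: mid edge 3 to 20 mm above the wide slot's mouth, within 5 mm of its centre line and 20 mm of its middle lengthways, within 0.08 rad of its direction, 0.1 rad of upright, handle in front (x of knife_edge in the frame of slot_wide between -0.02 and 0.02 m and y of knife_edge in the frame of slot_wide between -0.005 and 0.005 m and z of knife_edge in the frame of slot_wide between 0.003 and 0.02 m and x of knife in the frame of slot_wide below -0.05 m and angle between the x axis of knife and the x axis of slot_wide, either way round below 0.08 rad and angle between knife's own z axis and vertical below 0.1 rad and linear speed of knife below 0.02 m/s and angular speed of knife below 0.2 rad/s and contact force between the fingers and knife above 1 N and contact force between each of knife, the arm, the fingers and hood below 0.1 N and contact force between knife and sharpener below 0.1 N and contact force between knife and rack below 0.1 N and horizontal distance between hood and sharpener below 0.005 m and z of hood in the frame of sharpener between 0.096 and 0.103 m and angle between the x axis of hood and the x axis of sharpener, either way round below 0.06 rad and angle between hood's own z axis and vertical below 0.04 rad); the arm keeps its last pose, push and grip.
It fails at once if the knife touches the machine or the hood (contact force between knife and hood above 0.3 N or contact force between knife and sharpener above 0.3 N).
It fails at once if the hood is let fall instead of being set down (linear speed of hood above 0.45 m/s and contact force between the fingers and hood below 0.1 N).
It fails at once if another thing on the bench is moved by more than 20 mm or tipped (distance of any of slim_knife, oil_bottle, wax_tin, handle_block, whetstone, sheathed_knife from where it was at the start of the episode above 0.02 m or angle between any of slim_knife, oil_bottle's own z axis and vertical above 0.5 rad).
It also fails if it takes over 54 s, if anything falls off the work surface, if the arm or the gripper's body presses on something with over 40 N, if the wrist force passes 120 N, or if a joint passes its speed limit or range.

ROBOT

A 7-joint arm with a two-finger parallel gripper is mounted at the origin on the work surface. World frame = base frame: x ahead of the robot, y to its left, z up, the work surface at z = 0. Lengths are in m, angles in rad, forces in N, time in s.
With the tool pointing down it reaches from about 0.35 to 0.9 m from the base axis. Payload 19.9 kg.
Tool frame: the origin (TCP) lies midway between the tips of the shut fingers; the grasp point (between the pads) lies 19 mm behind it; z points along the fingers, y is the line along which they close (so a half turn about z gives the same grasp; the last joint's range is limited). The gripper opens to 94 mm and grips with 3 to 60 N. Pads are 16 mm wide; open, the fingers measure 119 mm over their backs; the gripper's body (75 mm by 177 mm) begins 78 mm behind the grasp point.
Start: joints at [-1.319, 0.417, -0.01, 1.614, 0.005, 1.111, -0.053], TCP at [0.18, 0.598, 0.205] pointing down, gripper open.
Joint ranges: [-2.81, 2.81], [-0.39, 2.02], [-1.27, 1.25], [0.06, 2.57], [-1.19, 4.33], [0.19, 2], [-2.82, 2.82]. Speed limits (rad/s): [1.89, 1.89, 2.39, 2.39, 3.01, 3.01, 3.01].

INTERFACE

Orientations are given as a unit quaternion [w, x, y, z].
In Python, from bench import sense, read_camera, hand_in gives the robot as it stands.
- The arm moves only by the tool servo_tool, never from a script. Its argument "deltas" is one flat list of numbers, 7 for each row, row after row: the turn, a rotation vector about the tool's x, y, z as a fraction of full scale, then the shift along the tool's x, y, z as a fraction of full scale, then the closure, from 0 (fully open) to 1 (shut). A call has 1 to 12 rows; each row is the pose to reach, as a shift and turn from the pose commanded when the call began, along the tool's axes at that moment, turning the shorter way round; what a row does not reach only later rows make up. Full scale, the value 1, is 1000 mm for a shift and pi rad for a turn. A row lasts 1/10 s, in which the tool goes at most 50 mm and 8.59 degrees, less where a joint would pass 70% of its speed; a pose out of reach is approached as far as the arm can. A call with a number of a shift or a turn outside -1 to 1 is refused whole. A call with a gripper value outside its range is refused whole. The fingers move at their own pace and stop on an object; the grip force is fixed at half the most. Time passes only in rows, so rows that repeat a pose let the fingers close. It gives the time, the measured TCP pose, the force, the opening and the grip force at its end, in the units of the state.
- sense(): the state, without advancing time (a new reading comes with each control period).
- read_camera(name): name is "scene" or "top"; returns a dict with "frame" (480x640x3 uint8, red, green, blue), "camera_matrix" (3x3 intrinsics, pixels), "distortion" ([k1, k2, p1, p2, k3] as OpenCV has them; the pictures are not rectified), "eye" and "rotation" of the camera in the world. Camera axes: x right, y up, looking along -z (the intrinsics and any distortion apply to the point x, -y, -z); pixel columns grow to the right and rows downward; lengths in m; the calibration is good to about 2 mm. A picture is of the moment at which its call begins. There is no depth.
- hand_in(): hands the job in; it is judged then, once.
The state is a dict: "time": time; "joint_positions": joint angles; "joint_vel": joint speeds; "joint_efforts": joint torques, N m; "tool_pos": TCP position; "ee_rot": TCP orientation; "contact_force": force on the tool from outside, world axes, zero at the start; "torque": the same for the moment, N m; "finger_gap": finger opening in m; "grip_force": force on a finger pad.
Only numpy, scipy, OpenCV 4.12 (cv2) and the standard library are available. Lean on these libraries where they do the work, as an engineer would, in place of code of your own. Each camera call takes 0.05 s, during which the arm holds its last target. There are 200 camera calls.

## Working session

There is one attempt and no reset: what is moved stays moved. The work goes in short steps, Python scripts to look and compute and a tool call to move; the robot and the scene stay as the last step left them, time stands still between calls to the robot, and variables do not carry over. Pictures are saved under pics/ and viewed, at most 10 in all, crops included, and the job is handed in when it is done.

Besides the shell and the picture viewer there is one more tool, called after ">>>" as a command line: name --argument value ..., lists and objects as JSON in quotes. servo_tool: Moves the arm, as the interface text tells. Shift numbers are shares of 1000 mm and turn numbers shares of pi rad, none past 1 either way. Its arguments: {"type":"object","properties":{"deltas":{"type":"array","items":{"type":"number","minimum":-1,"maximum":1}}},"required":["deltas"]}

```bash
mkdir -p pics
cat > h.py <<'E'
import numpy as np,cv2
from bench import sense,read_camera,hand_in
def ray(c,uv):
    p=cv2.undistortPoints(np.array(uv,float).reshape(-1,1,2),np.array(c["camera_matrix"]),np.array(c["distortion"],float)).reshape(-1,2)
    d=np.c_[p[:,0],-p[:,1],-np.ones(len(p))]@np.array(c["rotation"]).T
    return np.array(c["eye"]),d
def plane(c,uv,z):
    e,d=ray(c,uv); return e+d*((z-e[2])/d[:,2])[:,None]
def tri(c1,u1,c2,u2):
    e1,d1=ray(c1,u1);e2,d2=ray(c2,u2);out=[]
    for a,b in zip(d1,d2):
        s=np.linalg.lstsq(np.c_[a,-b],e2-e1,rcond=None)[0]
        p,q=e1+s[0]*a,e2+s[1]*b; out.append(np.r_[(p+q)/2,np.linalg.norm(p-q)])
    return np.array(out)
def proj(c,P):
    R=np.array(c["rotation"]);X=(np.atleast_2d(P)-np.array(c["eye"]))@R
    X=X*[1,-1,-1]
    return cv2.projectPoints(X,np.zeros(3),np.zeros(3),np.array(c["camera_matrix"]),np.array(c["distortion"],float))[0].reshape(-1,2)
E
python3 - <<'E'
from h import *
import pickle
np.set_printoptions(precision=4,suppress=True)
for n in("scene","top"):
    c=read_camera(n);pickle.dump(c,open(n+'0.pkl','wb'));print(n,c["eye"],np.array(c["rotation"]).tolist(),np.array(c["camera_matrix"]).tolist(),c["distortion"])
    cv2.imwrite(f"pics/{n}0.png",cv2.resize(c["frame"][:,:,::-1],(800,600),interpolation=cv2.INTER_CUBIC))
s=sense();print(s)
E
```

```text
scene [ 1.3148 -0.1235  1.0652] [0.698436757135115, 0.2549572372231146, 0.22999981420327265, 0.6279195720286167] [[597.225401085104, 0.0, 311.36771224339924], [0.0, 597.225401085104, 239.17360038969966], [0.0, 0.0, 1.0]] [-0.0788  0.      0.      0.      0.    ]
top [ 0.4525 -0.0096  1.2819] [-0.7035031765779153, -0.010147931695690683, 0.030099669892770332, 0.7099819081493756] [[454.37298731272995, 0.0, 313.46167501020386], [0.0, 454.37298731272995, 236.86583019401237], [0.0, 0.0, 1.0]] [-0.0479  0.      0.      0.      0.    ]
{'time': 0.1, 'joint_positions': array([-1.3195,  0.4179, -0.0103,  1.6141,  0.0047,  1.1107, -0.053 ]), 'joint_vel': array([-0.0015,  0.0005,  0.0007, -0.0034,  0.0005, -0.0005, -0.0014]), 'joint_efforts': array([  0.0028, -85.2585,   0.6408, -42.6695,  -0.0489,   0.0162,
         0.0001]), 'tool_pos': array([0.1803, 0.5981, 0.2049]), 'ee_rot': array([-0.    ,  0.1459,  0.9893, -0.0006]), 'contact_force': array([-0.7964, -0.0903, -0.1328]), 'torque': array([ 0.0046, -0.0195, -0.0092]), 'grip_force': 0.0, 'finger_gap': 0.09386114682339176}
```

View pics/scene0.png

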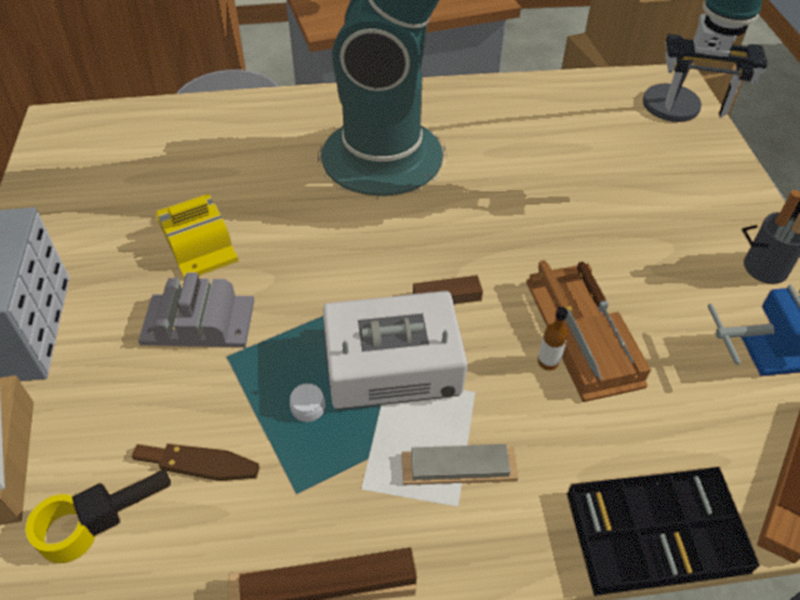

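View pics/top0.png

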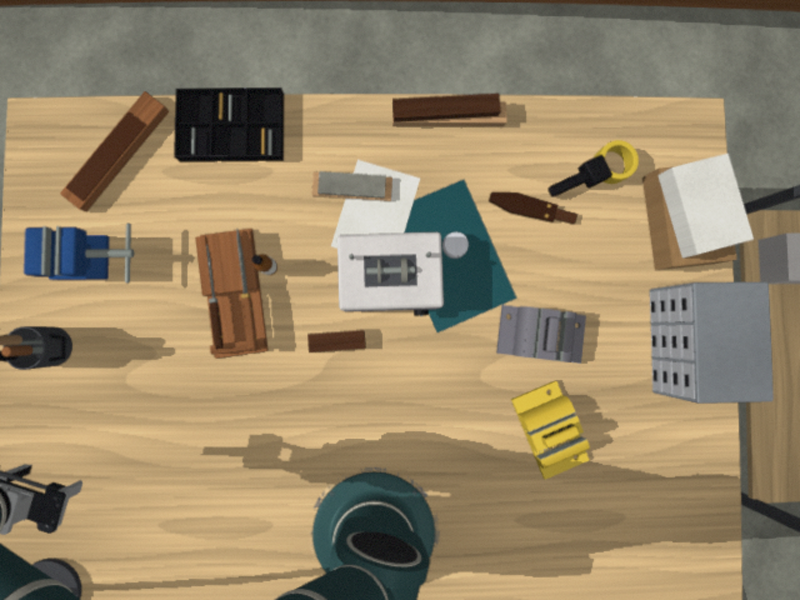

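The scene picture shows the machine at (395,350), the grey hood at (198,310) left of it, the rack at (590,330) and the bottle at (553,340). The top picture shows the machine at (390,272), the hood at (542,334) and the rack at (232,292). I'll zoom in for the features.

Run:
```python
import pickle,cv2,numpy as np
T=pickle.load(open('top0.pkl','rb'))["frame"][:,:,::-1];S=pickle.load(open('scene0.pkl','rb'))["frame"][:,:,::-1]
def cr(I,x,y,w,h):return cv2.resize(I[y:y+h,x:x+w],(400,300),interpolation=cv2.INTER_CUBIC)
a=np.vstack([np.hstack([cr(T,390,235,88,66),cr(S,105,205,112,84)]),np.hstack([cr(T,264,180,100,75),cr(S,250,225,132,99)])])
cv2.imwrite('pics/c1.png',a)
b=np.hstack([cv2.resize(T[175:295,150:230],(400,600),interpolation=cv2.INTER_CUBIC),cv2.resize(S[195:333,415:525],(400,502),interpolation=cv2.INTER_CUBIC)[:600] if 0 else cv2.resize(S[190:340,420:520],(400,600),interpolation=cv2.INTER_CUBIC)])
cv2.imwrite('pics/c2.png',b)
```

```text
(no output)
```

View pics/c1.png

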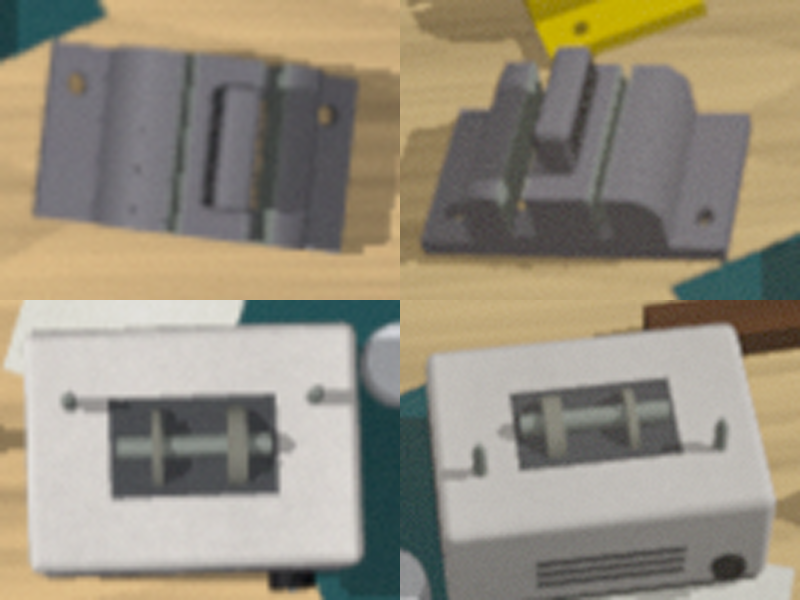

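View pics/c2.png

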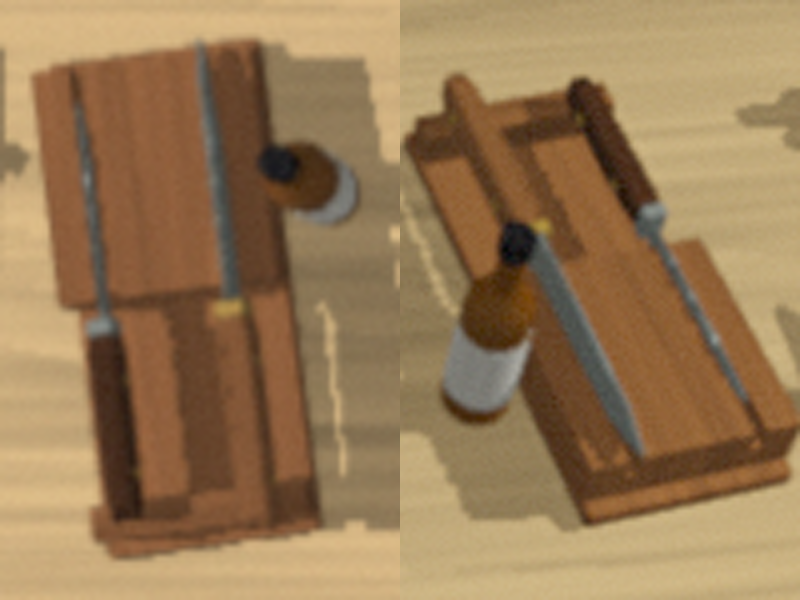

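The crops show the following:
- **Hood:** holes at top-crop (77,82) and (326,115), towards world +x, with the wide slot right of the grip. Its back therefore faces about +x.
- **Machine:** pegs towards +x, so its back also faces +x.
- **Broad knife:** in the slot beside the bottle, with a brass collar at (228,307) and its handle towards the robot.

Run:
```python
from h import *
import pickle
np.set_printoptions(precision=4,suppress=True)
T=pickle.load(open('top0.pkl','rb'));S=pickle.load(open('scene0.pkl','rb'))
f=lambda p,o,s:[(p[0]+.5)*s-.5+o[0],(p[1]+.5)*s-.5+o[1]]
th=lambda *p:[f(q,(390,235),.22) for q in p]
sh=lambda *p:[f((q[0]-400,q[1]),(105,205),.28) for q in p]
tm=lambda *p:[f((q[0],q[1]-300),(264,180),.25) for q in p]
sm=lambda *p:[f((q[0]-400,q[1]-300),(250,225),.33) for q in p]
tr=lambda *p:[f(q,(150,175),.2) for q in p]
sr=lambda *p:[f((q[0]-400,q[1]),(420,190),.25) for q in p]
def ax(L,R):
    d=L[:2]-R[:2];return np.degrees(np.arctan2(-d[0],d[1]))  # yaw of x axis
h=tri(T,th((77,82),(326,115)),S,sh((705,215),(455,215)));print('holes L,R',h,ax(h[0],h[1]))
h2=plane(T,th((77,82),(326,115)),.012);print('holes z12',h2,ax(h2[0],h2[1]))
# grip top corners at top view / scene (back-left, back-right, front-left, front-right of top face)
g=tri(T,th((222,88),(258,88),(216,207),(252,210)),S,sh((571,138),(537,132),(592,50),(560,47)));print('grip top',g,g.mean(0),ax((g[0]+g[2])/2,(g[1]+g[3])/2))
p=tri(T,tm((68,400),(315,393)),S,sm((720,421),(478,447)));print('pegs L,R',p,ax(p[0],p[1]))
# machine top outline in top view
I=T["frame"];hsv=cv2.cvtColor(I,cv2.COLOR_RGB2HSV)
m=((hsv[...,1]<40)&(hsv[...,2]>150)).astype(np.uint8);m[:187]=0;m[252:]=0;m[:,:266]=0;m[:,355:]=0
m=cv2.morphologyEx(m,cv2.MORPH_OPEN,np.ones((5,5)))
c=max(cv2.findContours(m,0,2)[0],key=cv2.contourArea).reshape(-1,2)
W=plane(T,c,.1);r=cv2.minAreaRect((W[:,:2]*1000).astype(np.float32));print('machine top',r)
k=tri(T,tr((228,302),),S,sr((538,228),));print('collar',k)
k=plane(T,tr((203,45),(232,298)),.064);print('spine tip/heel',k,np.degrees(np.arctan2(*(k[0]-k[1])[[1,0]])))
r=plane(T,tr((120,555),(322,525)),.01);print('rack front corners',r)
b=tri(T,tr((277,163),),S,sr((520,240),));print('bottle cap',b)
```

```text
Traceback (most recent call last):
  File "h.py", line 10, in tri
    e1,d1=ray(c1,u1);e2,d2=ray(c2,u2);out=[]
          ~~~^^^^^^^
  File "h.py", line 5, in ray
    d=np.c_[p[:,0],-p[:,1],-np.ones(len(p))]@np.array(c["rotation"]).T
      ~~~~~~~~~~~~~~~~~~~~~~~~~~~~~~~~~~~~~~^~~~~~~~~~~~~~~~~~~~~~~~~~
ValueError: matmul: Input operand 1 has a mismatch in its core dimension 0, with gufunc signature (n?,k),(k,m?)->(n?,m?) (size 4 is different from 3)
```

First move: up and towards the working area.

>>> servo_tool --deltas '[0,0,0,0,0,-0.05,0,0,0,0,0,0,-0.1,0,0,0,0,-0.035,-0.029,-0.12,0,0,0,0,-0.07,-0.057,-0.12,0,0,0,0,-0.105,-0.086,-0.12,0,0,0,0,-0.14,-0.115,-0.12,0,0,0,0,-0.175,-0.143,-0.12,0,0,0,0,-0.21,-0.172,-0.12,0,0,0,0,-0.245,-0.2,-0.12,0,0,0,0,-0.278,-0.229,-0.12,0]'

```text
time: 1.1
tool_pos: [0.3812, 0.2971, 0.3254]
ee_rot: [-0.0, 0.146, 0.989, -0.0]
contact_force: [0.7, -0.2, 0.1]
finger_gap: 0.094
grip_force: 0.0
```

```bash
sed -i '1a from scipy.spatial.transform import Rotation as Ro' h.py
sed -i 's/np.array(c\["rotation"\])/rm(c)/' h.py
cat >> h.py <<'E'
def rm(c): q=c["rotation"];return Ro.from_quat(q,scalar_first=True).as_matrix()
E
cat > m.py <<'E'
from h import *
import pickle
np.set_printoptions(precision=4,suppress=True)
T=pickle.load(open('top0.pkl','rb'));S=pickle.load(open('scene0.pkl','rb'))
f=lambda p,o,s:[(p[0]+.5)*s-.5+o[0],(p[1]+.5)*s-.5+o[1]]
th=lambda *p:[f(q,(390,235),.22) for q in p]
sh=lambda *p:[f((q[0]-400,q[1]),(105,205),.28) for q in p]
tm=lambda *p:[f((q[0],q[1]-300),(264,180),.25) for q in p]
sm=lambda *p:[f((q[0]-400,q[1]-300),(250,225),.33) for q in p]
tr=lambda *p:[f(q,(150,175),.2) for q in p]
sr=lambda *p:[f((q[0]-400,q[1]),(420,190),.25) for q in p]
def ax(L,R):
    d=L[:2]-R[:2];return np.degrees(np.arctan2(-d[0],d[1]))
E
(cat m.py; cat <<'E'
h=tri(T,th((77,82),(326,115)),S,sh((705,215),(455,215)));print('holes L,R',h,ax(h[0],h[1]))
h2=plane(T,th((77,82),(326,115)),.012);print('holes z12',h2,ax(h2[0],h2[1]))
g=tri(T,th((222,88),(258,88),(216,207),(252,210)),S,sh((571,138),(537,132),(592,50),(560,47)));print('grip top',g,g.mean(0),ax((g[0]+g[2])/2,(g[1]+g[3])/2))
p=tri(T,tm((68,400),(315,393)),S,sm((720,421),(478,447)));print('pegs L,R',p,ax(p[0],p[1]))
I=T["frame"];hsv=cv2.cvtColor(I,cv2.COLOR_RGB2HSV)
m=((hsv[...,1]<40)&(hsv[...,2]>150)).astype(np.uint8);m[:187]=0;m[252:]=0;m[:,:266]=0;m[:,355:]=0
m=cv2.morphologyEx(m,cv2.MORPH_OPEN,np.ones((5,5)))
c=max(cv2.findContours(m,0,2)[0],key=cv2.contourArea).reshape(-1,2)
W=plane(T,c,.1);r=cv2.minAreaRect((W[:,:2]*1000).astype(np.float32));print('machine top',r)
k=tri(T,tr((228,302),),S,sr((538,228),));print('collar',k)
k=plane(T,tr((203,45),(232,298)),.064);print('spine tip/heel',k,np.degrees(np.arctan2(*(k[0]-k[1])[[1,0]])))
r=plane(T,tr((120,555),(322,525)),.01);print('rack front corners',r)
b=tri(T,tr((277,163),),S,sr((520,240),));print('bottle cap',b)
E
) > m1.py; python3 m1.py
```

```text
holes L,R [[ 0.4779 -0.3076  0.0137  0.0007]
 [ 0.4558 -0.4669  0.0066  0.0015]] -7.905025360926557
holes z12 [[ 0.478  -0.3077  0.012 ]
 [ 0.4558 -0.4642  0.012 ]] -8.05962454222818
grip top [[ 0.472  -0.3755  0.0904  0.0015]
 [ 0.4717 -0.3943  0.098   0.0013]
 [ 0.403  -0.3681  0.0925  0.0014]
 [ 0.4012 -0.3878  0.0957  0.0024]] [ 0.437  -0.3814  0.0941  0.0017] -3.2696639496259334
pegs L,R [[ 0.6013  0.0398  0.1258  0.0016]
 [ 0.605  -0.119   0.1247  0.0025]] 1.3164606886878285
machine top ((574.5057373046875, -33.780296325683594), (158.49781799316406, 224.8137664794922), 1.226241946220398)
collar [[0.5293 0.2718 0.0648 0.0004]]
spine tip/heel [[0.6683 0.2865 0.064 ]
 [0.5315 0.2701 0.064 ]] 6.871535503198207
rack front corners [[0.3925 0.3442 0.01  ]
 [0.4081 0.232  0.01  ]]
bottle cap [[0.5946 0.2307 0.1396 0.0005]]
```

Measurements: the hood centre is about (0.437, -0.382) with yaw about -7.3°. The machine centre is about (0.573, -0.039) with yaw 1.3°. Next I move above the hood.

>>> servo_tool --deltas '[0,0,-0.0528,-0.2496,-0.6337,0,0,0,0,-0.0528,-0.2496,-0.6337,0,0,0,0,-0.0528,-0.2496,-0.6337,0,0,0,0,-0.0528,-0.2496,-0.6337,0,0,0,0,-0.0528,-0.2496,-0.6337,0,0,0,0,-0.0528,-0.2496,-0.6337,0,0,0,0,-0.0528,-0.2496,-0.6337,0,0,0,0,-0.0528,-0.2496,-0.6337,0,0,0,0,-0.0528,-0.2496,-0.6337,0,0,0,0,-0.0528,-0.2496,-0.6337,0,0,0,0,-0.0528,-0.2496,-0.6337,0,0,0,0,-0.0528,-0.2496,-0.6337,0,0]'

```text
time: 2.3
tool_pos: [0.4296, -0.2975, 0.3258]
ee_rot: [0.001, 0.063, 0.998, -0.0]
contact_force: [0.7, 1.8, 1.9]
finger_gap: 0.0941
grip_force: 0.0
```

```bash
cat > d.py <<'E'
import sys
from h import *
# d.py x y z yaw_deg : tool deltas so that TCP at x y z, tool y axis at 90+yaw deg, pointing down
a=[float(v) for v in sys.argv[1:]]
def go(x,y,z,yaw):
    s=sense();R=Ro.from_quat(s["ee_rot"],scalar_first=True)
    t=np.radians(yaw);Rt=Ro.from_matrix(np.array([[-np.cos(t),-np.sin(t),0],[-np.sin(t),np.cos(t),0],[0,0,-1]]).T.T)
    Rt=Ro.from_matrix(np.c_[[-np.cos(t),-np.sin(t),0],[-np.sin(t),np.cos(t),0],[0,0,-1]])
    d=R.inv().apply(np.array([x,y,z])-s["tool_pos"]);w=(R.inv()*Rt).as_rotvec()/np.pi
    print(s["time"],s["tool_pos"].round(4),'delta',np.r_[w,d].round(4).tolist(),'q',s["joint_positions"].round(2))
if __name__=="__main__": go(*a)
E
python3 d.py .437 -.382 .2 -7.3
```

```text
2.3 [ 0.4296 -0.2975  0.3258] delta [-0.0, 0.0004, 0.0006, -0.0178, -0.0829, 0.1258] q [-0.28  0.2   0.97  1.73 -0.17  1.3   2.16]
```

>>> servo_tool --deltas '[0,0,0,-0.009,-0.041,0.04,0,0,0,0,-0.0178,-0.083,0.08,0,0,0,0,-0.0178,-0.083,0.12,0,0,0,0,-0.0178,-0.083,0.126,0,0,0,0,-0.0178,-0.083,0.126,0]'

```text
time: 2.8
tool_pos: [0.4362, -0.3799, 0.1989]
ee_rot: [-0.001, 0.064, 0.998, 0.0]
contact_force: [0.7, -0.4, 0.8]
finger_gap: 0.0938
grip_force: 0.0
```

```bash
python3 d.py .437 -.382 .064 -7.3
```

```text
2.8 [ 0.4362 -0.3799  0.1989] delta [0.0002, -0.0008, -0.0, -0.0014, -0.0021, 0.1349] q [-0.01  0.47  0.89  1.76 -0.4   1.11  2.46]
```

>>> servo_tool --deltas '[0,0,0,-0.001,-0.002,0.04,0,0,0,0,-0.001,-0.002,0.08,0,0,0,0,-0.001,-0.002,0.11,0,0,0,0,-0.001,-0.002,0.125,0,0,0,0,-0.001,-0.002,0.133,0,0,0,0,-0.001,-0.002,0.133,0,0,0,0,-0.001,-0.002,0.133,0.3,0,0,0,-0.001,-0.002,0.133,0.6,0,0,0,-0.001,-0.002,0.133,1,0,0,0,-0.001,-0.002,0.133,1,0,0,0,-0.001,-0.002,0.133,1,0,0,0,-0.001,-0.002,0.133,1]'

```text
time: 4.0
tool_pos: [0.4375, -0.3824, 0.0666]
ee_rot: [0.0, 0.063, 0.998, -0.0]
contact_force: [-1.0, 0.0, 0.6]
finger_gap: 0.0494
grip_force: 0.0
```

>>> servo_tool --deltas '[0,0,0,0,0,0,1,0,0,0,0,0,0,1,0,0,0,0,0,0,1,0,0,0,0,0,0,1,0,0,0,0,0,0,1,0,0,0,0,0,0,1,0,0,0,0,0,0,1]'

```text
time: 4.7
tool_pos: [0.4374, -0.3824, 0.0665]
ee_rot: [-0.0, 0.063, 0.998, -0.0]
contact_force: [-0.6, -1.4, -1.6]
finger_gap: 0.0219
grip_force: 30.0
```

>>> servo_tool --deltas '[0,0,0,0,0,-0.008,1,0,0,0,0,0,-0.02,1,0,0,0,0,0,-0.04,1,0,0,0,0,0,-0.065,1,0,0,0,0,0,-0.09,1,0,0,0,0,0,-0.115,1,0,0,0,0,0,-0.14,1,0,0,0,0,0,-0.16,1,0,0,0,0,0,-0.17,1,0,0,0,0,0,-0.17,1]'

```text
time: 5.7
tool_pos: [0.4378, -0.3827, 0.2379]
ee_rot: [0.001, 0.063, 0.998, -0.0]
contact_force: [-0.8, 0.2, -4.2]
finger_gap: 0.0218
grip_force: 30.0
```

```bash
python3 d.py .573 -.040 .2365 1.3; python3 -c "
from bench import sense;s=sense();print(s['finger_gap'],s['contact_force'],s['torque'])"
```

```text
5.7 [ 0.4378 -0.3827  0.2379] delta [-0.0002, 0.0006, -0.0476, -0.0908, 0.357, 0.0013] q [-0.03  0.43  0.92  1.71 -0.37  1.18  2.43]
0.021770186728879037 [-0.8018875   0.15750559 -4.18877425] [ 0.04945343 -0.03443406 -0.00015166]
```

>>> servo_tool --deltas '[0,0,-0.003,-0.005,0.015,0,1,0,0,-0.008,-0.013,0.05,0,1,0,0,-0.012,-0.022,0.085,0,1,0,0,-0.016,-0.031,0.12,0,1,0,0,-0.021,-0.04,0.155,0,1,0,0,-0.025,-0.048,0.19,0,1,0,0,-0.03,-0.057,0.225,0,1,0,0,-0.034,-0.066,0.26,0,1,0,0,-0.039,-0.075,0.295,0,1,0,0,-0.043,-0.083,0.325,0,1,0,0,-0.0476,-0.088,0.347,0,1,0,0,-0.0476,-0.0908,0.357,0,1]'

```text
time: 6.9
tool_pos: [0.5729, -0.0378, 0.2356]
ee_rot: [-0.001, -0.013, 1.0, -0.0]
contact_force: [-0.1, 0.3, -3.6]
finger_gap: 0.0221
grip_force: 30.0
```

>>> servo_tool --deltas '[0,0,0,0,0,0,1,0,0,0,0,0,0,1,0,0,0,0,0,0,1]'

```text
time: 7.2
tool_pos: [0.5723, -0.0414, 0.2366]
ee_rot: [0.0, -0.01, 1.0, -0.0]
contact_force: [-0.4, -0.8, -2.8]
finger_gap: 0.0219
grip_force: 30.0
```

```bash
python3 - <<'E'
from h import *
import pickle
fr=[]
for n in("scene","top"):
    c=read_camera(n);pickle.dump(c,open(n+'1.pkl','wb'));fr.append(c["frame"][:,:,::-1])
S,T=fr
a=np.vstack([cv2.resize(T[170:258,255:372],(798,600),interpolation=cv2.INTER_CUBIC)])
cv2.imwrite('pics/t1.png',a)
cv2.imwrite('pics/s1.png',cv2.resize(S[185:325,235:421],(797,600),interpolation=cv2.INTER_CUBIC))
E
python3 d.py .573 -.040 .2365 1.3
```

```text
7.3 [ 0.5725 -0.0409  0.2366] delta [-0.0, 0.0, -0.0005, -0.0005, 0.0009, 0.0001] q [-0.62  0.39  0.83  1.73 -0.31  1.16  1.89]
```

View pics/s1.png

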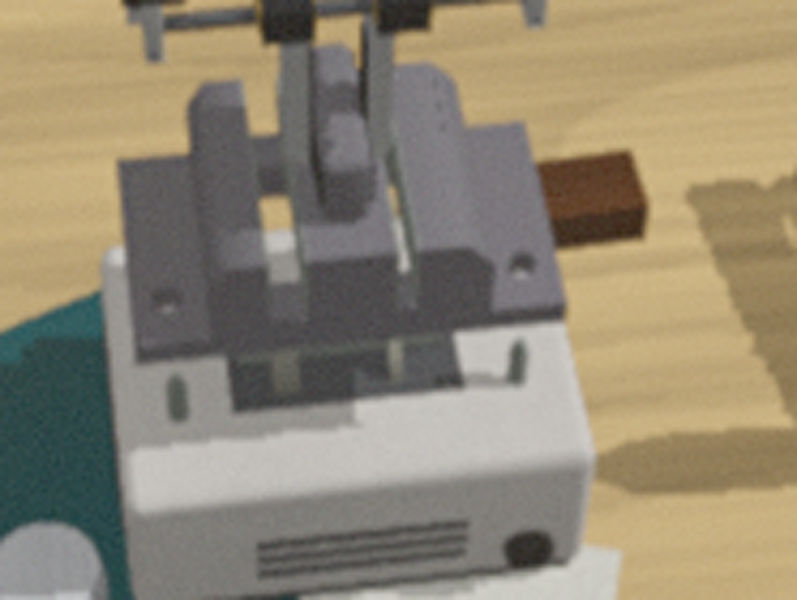

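View pics/t1.png

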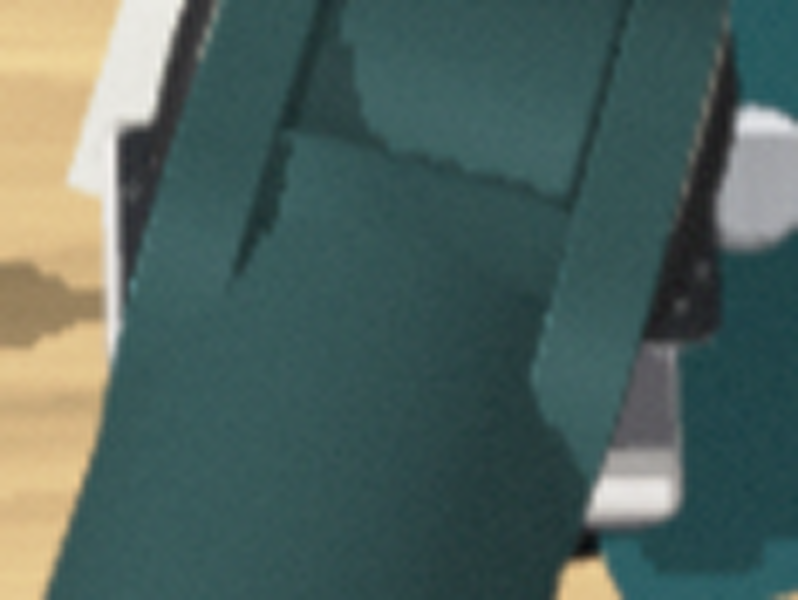

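The scene picture shows the hood held level above the machine: holes at (522,267) and (165,302), peg tips at (518,337) and (177,371), peg feet at (515,384) and (178,421). In the top view the arm hides the hood.

```bash
(cat m.py; cat <<'E'
S1=pickle.load(open('scene1.pkl','rb'))
q=lambda *p:[f(a,(235,185),.2333) for a in p]
h=plane(S1,q((522,267),(165,302)),.184);print('holes',h,ax(h[0],h[1]),'origin',h.mean(0)-np.array([.03*np.cos(np.radians(ax(*h))),.03*np.sin(np.radians(ax(*h))),0]))
t=plane(S1,q((518,337),(177,372)),.130);print('tips',t,ax(t[0],t[1]))
b=plane(S1,q((515,384),(178,421)),.100);print('feet',b)
# hood bottom back edge corners z=.170
e=plane(S1,q((566,316),(139,358)),.170);print('bottom back corners',e,ax(*e),e.mean(0))
# flange top back corners z=.184
e=plane(S1,q((562,303),(135,347)),.184);print('flange back corners',e,ax(*e),e.mean(0))
# from first pictures
print('pegs0 scene z130',plane(S,sm((721,417),(479,444)),.130),'top z130',plane(T,tm((68,402),(315,394)),.128))
# machine top back corners: initial top view
G=cv2.cvtColor(S1["frame"],cv2.COLOR_RGB2GRAY)
for nm,(u,v) in dict(hL=(522,267),hR=(165,302),pL=(518,360),pR=(177,398)).items():
    x,y=np.round(f((u,v),(235,185),.2333)).astype(int);print(nm,x,y);print(G[y-6:y+8,x-5:x+6])
E
) > m2.py; python3 m2.py
```

```text
holes [[ 0.6035  0.0376  0.184 ]
 [ 0.6065 -0.1219  0.184 ]] 1.0738369768015839 origin [ 0.575  -0.0427  0.184 ]
tips [[ 0.6011  0.0392  0.13  ]
 [ 0.6046 -0.119   0.13  ]] 1.2434865554055814
feet [[ 0.6058  0.0388  0.1   ]
 [ 0.6103 -0.1203  0.1   ]]
bottom back corners [[ 0.6222  0.0554  0.17  ]
 [ 0.6255 -0.1353  0.17  ]] 0.976142647515088 [ 0.6239 -0.04    0.17  ]
flange back corners [[ 0.6257  0.052   0.184 ]
 [ 0.6301 -0.1365  0.184 ]] 1.3394044678828454 [ 0.6279 -0.0422  0.184 ]
pegs0 scene z130 [[ 0.6013  0.0395  0.13  ]
 [ 0.6065 -0.1195  0.13  ]] top z130 [[ 0.5999  0.0405  0.128 ]
 [ 0.604  -0.1174  0.128 ]]
hL 356 247
[[123 121 121 121 121 121 124 123 121 121 119]
 [118 123 124 123 124 119 119 123 122 118 125]
 [120 123 124 118 111 106 111 113 118 119 122]
 [120 123 127 110  95  90  88  95 109 124 123]
 [122 124 115  96  80  71  72  78  95 116 122]
 [120 120 112  92  70  73  71  74  88 109 121]
 [119 120 108  85  96  94  83  80  96 118 121]
 [124 121 110 107 122 132 124 104 106 121 122]
 [118 123 119 123 139 148 142 125 121 123 125]
 [121 121 122 122 126 129 128 128 123 1
[... 1506 characters left out ...]
 193 193 191 195 195 194 194]]
pR 276 277
[[149 148 152 149 142 143 145 150 148 150 146]
 [152 150 149 140 126 125 138 146 149 148 146]
 [150 149 145 124 104 104 120 142 149 146 147]
 [150 148 137 108  95  90 100 126 144 150 147]
 [149 146 132 104  90  88  95 119 143 149 145]
 [153 147 134 100  90  85  89 113 143 150 147]
 [151 148 137 104  88  86  90 115 140 147 147]
 [147 150 139 106  87  85  87 108 142 150 148]
 [149 151 140 104  88  84  90 106 140 148 145]
 [148 152 141 109  85  87  86 100 134 147 149]
 [152 149 144 115  89  81  86 105 133 148 148]
 [149 152 146 124 100  90  94 111 139 149 144]
 [147 148 146 139 125 118 122 134 147 150 147]
 [148 147 152 149 143 143 146 147 150 150 149]]
```

Holes relative to pegs: I need about -2 mm in x and +2 mm in y. I'll correct that and start down while watching the force.

>>> servo_tool --deltas '[0,0,-0.001,0.002,0.002,0,1,0,0,-0.001,0.002,0.002,0.01,1,0,0,-0.001,0.002,0.002,0.02,1,0,0,-0.001,0.002,0.002,0.03,1,0,0,-0.001,0.002,0.002,0.036,1,0,0,-0.001,0.002,0.002,0.04,1,0,0,-0.001,0.002,0.002,0.043,1,0,0,-0.001,0.002,0.002,0.046,1]'

```text
time: 8.1
tool_pos: [0.5714, -0.0383, 0.1908]
ee_rot: [0.001, -0.013, 1.0, -0.0]
contact_force: [3.4, -2.7, 0.3]
finger_gap: 0.0217
grip_force: 30.0
```

```bash
python3 d.py .5705 -.0389 .1665 1.4;python3 -c "
from bench import sense;s=sense();print(s['finger_gap'],s['contact_force'],s['torque'])"
```

```text
8.1 [ 0.5714 -0.0383  0.1908] delta [-0.0003, 0.0006, 0.0004, 0.001, -0.0006, 0.0243] q [-0.6   0.43  0.8   1.78 -0.35  1.07  1.92]
0.021725193628409748 [ 3.42458684 -2.72206064  0.29392567] [-1.11449539 -1.08939019  0.04438284]
```

>>> servo_tool --deltas '[0,0,0,-0.001,-0.0007,0,1,0,0,0,-0.001,-0.0007,0,1,0,0,0,-0.001,-0.0007,0.001,1]'

```text
time: 8.4
tool_pos: [0.5719, -0.0386, 0.1898]
ee_rot: [0.0, -0.013, 1.0, -0.0]
contact_force: [1.9, -1.5, -0.2]
finger_gap: 0.0218
grip_force: 30.0
```

```bash
python3 d.py .5705 -.0389 .1665 1.4;python3 -c "
from bench import sense;s=sense();print(s['finger_gap'],s['contact_force'],s['torque'])"
```

```text
8.4 [ 0.5719 -0.0386  0.1898] delta [-0.0001, 0.0002, 0.0004, 0.0015, -0.0002, 0.0233] q [-0.6   0.44  0.8   1.78 -0.35  1.07  1.92]
0.021790305424111166 [ 1.92176685 -1.54115358 -0.21111252] [-0.86814283 -0.64614637  0.05299165]
```

>>> servo_tool --deltas '[0,0,0,-0.001,-0.0007,0,1,0,0,0,-0.001,-0.0007,0,1,0,0,0,-0.001,-0.0007,0.002,1,0,0,0,-0.001,-0.0007,0.003,1]'

```text
time: 8.8
tool_pos: [0.5729, -0.0393, 0.1864]
ee_rot: [0.0, -0.013, 1.0, -0.0]
contact_force: [2.3, -2.1, -1.3]
finger_gap: 0.0219
grip_force: 30.0
```

```bash
python3 d.py .5705 -.0389 .1665 1.4;python3 -c "
from bench import sense;s=sense();print(s['finger_gap'],s['contact_force'],s['torque'])"
```

```text
8.8 [ 0.5729 -0.0393  0.1864] delta [-0.0001, 0.0001, 0.0004, 0.0024, 0.0005, 0.0199] q [-0.6   0.44  0.8   1.78 -0.36  1.07  1.92]
0.0219029282712133 [ 2.25698758 -2.10498637 -1.30462782] [-0.60559536 -0.74459559 -0.00215846]
```

>>> servo_tool --deltas '[0,0,0,-0.001,-0.0008,0,1,0,0,0,-0.001,-0.0008,0.001,1,0,0,0,-0.001,-0.0008,0.003,1,0,0,0,-0.001,-0.0008,0.004,1]'

```text
time: 9.2
tool_pos: [0.5735, -0.0398, 0.1821]
ee_rot: [-0.0, -0.013, 1.0, 0.0]
contact_force: [-0.3, -0.4, -3.4]
finger_gap: 0.0217
grip_force: 30.0
```

```bash
python3 d.py .5705 -.0389 .1665 1.4;python3 -c "
from bench import sense;s=sense();print(s['finger_gap'],s['contact_force'],s['torque'])"
```

```text
9.2 [ 0.5735 -0.0398  0.1821] delta [0.0, -0.0002, 0.0004, 0.003, 0.001, 0.0156] q [-0.59  0.45  0.79  1.79 -0.36  1.06  1.93]
0.0216732658453435 [-0.30594237 -0.3773129  -3.4318088 ] [ 0.06338749 -0.05307243  0.01288615]
```

The pegs are in and the hood is free. Lowering the rest of the way.

>>> servo_tool --deltas '[0,0,0,0,0,0.003,1,0,0,0,0,0,0.006,1,0,0,0,0,0,0.009,1,0,0,0,0,0,0.012,1,0,0,0,0,0,0.014,1,0,0,0,0,0,0.0155,1,0,0,0,0,0,0.0158,1,0,0,0,0,0,0.0158,1]'

```text
time: 10.0
tool_pos: [0.5738, -0.04, 0.1668]
ee_rot: [0.0, -0.013, 1.0, -0.0]
contact_force: [0.3, 0.0, -2.7]
finger_gap: 0.0218
grip_force: 30.0
```

>>> servo_tool --deltas '[0,0,0,0,0,0.0006,1,0,0,0,0,0,0.001,1,0,0,0,0,0,0.001,0.7,0,0,0,0,0,0.001,0.5,0,0,0,0,0,0.001,0.3,0,0,0,0,0,0.001,0,0,0,0,0,0,0.001,0,0,0,0,0,0,0.001,0]'

```text
time: 10.8
tool_pos: [0.5738, -0.04, 0.1657]
ee_rot: [0.0, -0.013, 1.0, -0.0]
contact_force: [0.2, -0.2, 0.4]
finger_gap: 0.065
grip_force: 0.0
```

```bash
python3 -c "
from bench import sense;s=sense();print(s['finger_gap'],s['contact_force'],s['tool_pos'])"; python3 d.py .49 .266 .3 6.9
```

```text
0.06498112776991409 [ 0.22545717 -0.21866648  0.38066512] [ 0.5737786  -0.03995678  0.16568299]
10.8 [ 0.5738 -0.04    0.1657] delta [-0.0, 0.0, -0.0301, 0.0759, 0.308, -0.1344] q [-0.58  0.47  0.78  1.8  -0.38  1.03  1.94]
```

The hood is down and the fingers are clear of it. I'll raise the arm, then re-check the hood seat and refine the knife measurement.

>>> servo_tool --deltas '[0,0,0,0,0,0,0,0,0,0,0,0,-0.02,0,0,0,0,0,0,-0.05,0,0,0,0,0,0,-0.09,0,0,0,0,0,0,-0.13,0,0,0,0,0,0,-0.15,0,0,0,0,-0.07,0,-0.15,0,0,0,0,0.05,0,-0.15,0,0,0,0,0.1,0,-0.15,0,0,0,0,0.15,0,-0.15,0,0,0,0,0.15,0,-0.15,0,0,0,0,0.15,0,-0.15,0]'

```text
time: 12.0
tool_pos: [0.4215, -0.0441, 0.3155]
ee_rot: [0.0, -0.013, 1.0, 0.001]
contact_force: [-0.3, 0.4, 0.2]
finger_gap: 0.094
grip_force: 0.0
```

```bash
(cat m.py; cat <<'E'
S=read_camera("scene");T=read_camera("top")
pickle.dump(S,open('scene2.pkl','wb'));pickle.dump(T,open('top2.pkl','wb'))
def col(c,x0,x1,y0,y1,lo,hi):
    h=cv2.cvtColor(c["frame"],cv2.COLOR_RGB2HSV);m=cv2.inRange(h,np.array(lo),np.array(hi));k=np.zeros_like(m);k[y0:y1,x0:x1]=m[y0:y1,x0:x1];return k
kt=col(T,185,205,225,245,(18,110,120),(32,255,255));ks=col(S,440,475,235,260,(18,110,120),(32,255,255))
ct=np.argwhere(kt)[:,::-1];cs=np.argwhere(ks)[:,::-1];print('collar px',len(ct),ct.mean(0),len(cs),cs.mean(0))
print('collar',tri(T,[ct.mean(0)],S,[cs.mean(0)]))
b=col(T,186,200,184,232,(0,0,70),(180,70,255)) # blade
p=np.argwhere(b)[:,::-1]; vx=cv2.fitLine(plane(T,p,.064)[:,:2].astype(np.float32),cv2.DIST_HUBER,0,.01,.01).ravel();print('blade',len(p),vx,np.degrees(np.arctan(vx[1]/vx[0])))
cv2.imwrite('pics/c3.png',np.hstack([cv2.resize(T["frame"][175:295,150:230,::-1],(400,600),interpolation=cv2.INTER_CUBIC),cv2.resize(S["frame"][200:350,245:345,::-1],(400,600),interpolation=cv2.INTER_CUBIC)]))
E
) > m3.py; python3 m3.py
```

```text
collar px 17 [195.6471 236.0588] 15 [455.2    246.2667]
collar [[0.527  0.2731 0.0628 0.0036]]
blade 132 [0.9901 0.1406 0.5965 0.2783] 8.081085
```

View pics/c3.png

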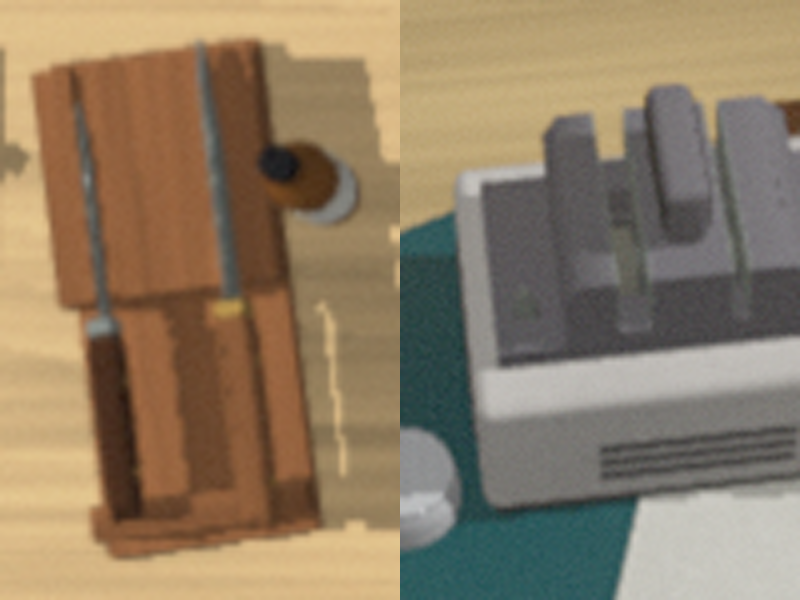

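The scene crop shows the hood seated flush, with the wide slot at (632,250) and the peg in its hole at (525,295). The top crop shows the knife unmoved, with its collar at (229,308).

```bash
python3 d.py .491 .2665 .2 7.0
```

```text
12.1 [ 0.4224 -0.0437  0.316 ] delta [0.0011, 0.0004, -0.0304, -0.0767, 0.3078, 0.1171] q [-0.89 -0.12  0.86  1.95  0.09  1.28  1.54]
```

>>> servo_tool --deltas '[0,0,-0.0304,-0.0767,0.3078,0.06,0.3,0,0,-0.0304,-0.0767,0.3078,0.06,0.47,0,0,-0.0304,-0.0767,0.3078,0.06,0.47,0,0,-0.0304,-0.0767,0.3078,0.06,0.47,0,0,-0.0304,-0.0767,0.3078,0.06,0.47,0,0,-0.0304,-0.0767,0.3078,0.06,0.47,0,0,-0.0304,-0.0767,0.3078,0.09,0.47,0,0,-0.0304,-0.0767,0.3078,0.117,0.47,0,0,-0.0304,-0.0767,0.3078,0.117,0.47,0,0,-0.0304,-0.0767,0.3078,0.117,0.47,0,0,-0.0304,-0.0767,0.3078,0.117,0.47]'

```text
time: 13.2
tool_pos: [0.4935, 0.2656, 0.2002]
ee_rot: [0.001, -0.06, 0.998, 0.0]
contact_force: [-0.5, 0.3, 0.4]
finger_gap: 0.05
grip_force: 0.0
```

```bash
python3 d.py .491 .2665 .1 7.0
```

```text
13.2 [0.4935 0.2656 0.2002] delta [0.0003, 0.0006, -0.0006, 0.0026, 0.0011, 0.1002] q [-1.07  0.36  0.65  1.8  -0.25  1.06  1.36]
```

>>> servo_tool --deltas '[0,0,0,0.0015,0.0007,0.04,0.47,0,0,0,0.0015,0.0007,0.08,0.47,0,0,0,0.0015,0.0007,0.11,0.47,0,0,0,0.0015,0.0007,0.13,0.47,0,0,0,0.0015,0.0007,0.145,0.47,0,0,0,0.0015,0.0007,0.155,0.47,0,0,0,0.0015,0.0007,0.16,0.47,0,0,0,0.0015,0.0007,0.163,0.47,0,0,0,0.0015,0.0007,0.163,0.47,0,0,0,0.0015,0.0007,0.163,0.47]'

```text
time: 14.2
tool_pos: [0.4913, 0.2666, 0.0363]
ee_rot: [0.0, -0.061, 0.998, 0.0]
contact_force: [0.5, -0.5, -0.4]
finger_gap: 0.0499
grip_force: 0.0
```

```bash
python3 d.py .491 .2665 .036 7.0
```

```text
14.2 [0.4913 0.2666 0.0363] delta [0.0001, 0.0002, -0.0003, 0.0003, -0.0001, 0.0003] q [-0.97  0.58  0.53  1.92 -0.42  0.75  1.5 ]
```

>>> servo_tool --deltas '[0,0,0,0,0,0,0.6,0,0,0,0,0,0,0.7,0,0,0,0,0,0,0.75,0,0,0,0,0,0,0.76,0,0,0,0,0,0,0.77,0,0,0,0,0,0,0.77]'

```text
time: 14.8
tool_pos: [0.491, 0.2666, 0.0357]
ee_rot: [0.0, -0.061, 0.998, 0.0]
contact_force: [-0.7, 2.1, 0.9]
finger_gap: 0.0215
grip_force: 0.8
```

>>> servo_tool --deltas '[0,0,0,0,0.0007,0,0.77,0,0,0,0,0.0007,0,1,0,0,0,0,0.0007,0,1,0,0,0,0,0.0007,0,1,0,0,0,0,0.0007,0,1]'

```text
time: 15.3
tool_pos: [0.4909, 0.2671, 0.0357]
ee_rot: [-0.0, -0.061, 0.998, -0.0]
contact_force: [-0.3, 1.4, 0.5]
finger_gap: 0.0193
grip_force: 30.0
```

```bash
python3 -c "
from bench import sense;s=sense();print(s['finger_gap'],s['contact_force'],s['torque'],s['tool_pos'],s['ee_rot'])"
```

```text
0.01932248146833511 [-0.27507767  1.35718951  0.45752595] [0.30814121 0.04825166 0.05230013] [0.49089397 0.26706504 0.03566113] [-4.07955534e-06 -6.06141346e-02  9.98161272e-01 -3.98507491e-05]
```

>>> servo_tool --deltas '[0,0,0,0,0,-0.004,1,0,0,0,0,0,-0.012,1,0,0,0,0,0,-0.025,1,0,0,0,0,0,-0.045,1,0,0,0,0,0,-0.07,1,0,0,0,0,0,-0.1,1,0,0,0,0,0,-0.13,1,0,0,0,0,0,-0.16,1,0,0,0,0,0,-0.185,1,0,0,0,0,0,-0.2,1,0,0,0,0,0,-0.21,1,0,0,0,0,0,-0.21,1]'

```text
time: 16.5
tool_pos: [0.4911, 0.2672, 0.2465]
ee_rot: [0.0, -0.061, 0.998, 0.0]
contact_force: [0.4, -0.6, -2.8]
finger_gap: 0.0195
grip_force: 30.0
```

```bash
python3 -c "
from bench import sense;s=sense();print(s['finger_gap'],s['contact_force'],s['torque'],s['tool_pos'],s['ee_rot'])"; python3 d.py .491 -.068 .245 1.4
```

```text
0.01953313394084257 [ 0.4192124  -0.55438624 -2.82858587] [-0.04611491  0.05681273 -0.0568844 ] [0.49109395 0.26718915 0.24648566] [ 4.19767860e-04 -6.06132110e-02  9.98161175e-01  3.62200494e-04]
16.5 [0.4911 0.2672 0.2465] delta [0.0002, 0.0003, 0.0308, 0.0407, -0.3327, 0.0012] q [-1.1   0.31  0.68  1.75 -0.21  1.15  1.33]
```

The knife is lifted. I'll carry it over, staying high.

>>> servo_tool --deltas '[0,0,0.002,0.002,-0.015,0,1,0,0,0.004,0.006,-0.045,0,1,0,0,0.007,0.01,-0.08,0,1,0,0,0.01,0.014,-0.115,0,1,0,0,0.014,0.019,-0.15,0,1,0,0,0.017,0.023,-0.185,0,1,0,0,0.02,0.028,-0.22,0,1,0,0,0.024,0.032,-0.255,0,1,0,0,0.027,0.036,-0.29,0,1,0,0,0.03,0.039,-0.315,0,1,0,0,0.03,0.041,-0.33,0,1,0,0,0.03,0.042,-0.3346,0,1]'

```text
time: 17.7
tool_pos: [0.4886, -0.0724, 0.2449]
ee_rot: [-0.001, -0.012, 1.0, -0.0]
contact_force: [-0.3, 0.0, -1.5]
finger_gap: 0.0198
grip_force: 30.0
```

>>> servo_tool --deltas '[0,0,0,0,0,0,1,0,0,0,0,0,0,1,0,0,0,0,0,0,1]'

```text
time: 18.0
tool_pos: [0.4896, -0.0692, 0.2455]
ee_rot: [-0.0, -0.014, 1.0, 0.0]
contact_force: [-0.7, -0.1, -2.1]
finger_gap: 0.0193
grip_force: 30.0
```

```bash
python3 - <<'E'
from h import *
import pickle
S=read_camera("scene");T=read_camera("top")
pickle.dump(S,open('scene3.pkl','wb'));pickle.dump(T,open('top3.pkl','wb'))
cv2.imwrite('pics/c4.png',np.hstack([cv2.resize(S["frame"][130:310,230:350,::-1],(400,600),interpolation=cv2.INTER_CUBIC),cv2.resize(T["frame"][160:265,290:360,::-1],(400,600),interpolation=cv2.INTER_CUBIC)]))
E
python3 d.py .490 -.070 .186 1.5
```

```text
18.1 [ 0.4897 -0.0695  0.2456] delta [-0.0, -0.0, 0.0006, -0.0003, -0.0006, 0.0596] q [-0.7   0.19  0.89  1.9  -0.17  1.12  1.85]
```

View pics/c4.png

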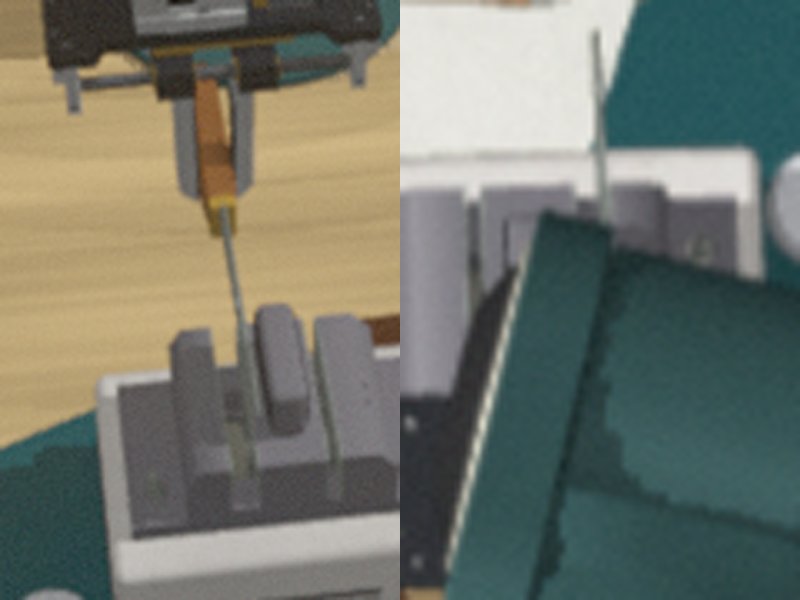

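The scene crop shows the knife level over the wide slot, with its collar at (222,207), its blade running down to the slot, and the slot's back end at (246,470). The top crop shows the tip at (596,30) and the spine at (604,215).

```bash
(cat m.py; cat <<'E'
S3=pickle.load(open('scene3.pkl','rb'));T3=pickle.load(open('top3.pkl','rb'))
s3=lambda *p:[f(a,(230,130),.3) for a in p]
t3=lambda *p:[f((a[0]-400,a[1]),(290,160),.175) for a in p]
yaw=lambda a,b:np.degrees(np.arctan2(b[1]-a[1],b[0]-a[0]))
k=plane(T3,t3((604,215),(596,32)),.274);print('top spine',k,yaw(*k))
k=plane(S3,s3((222,204),(226,240),(236,300)),.274);print('scene collar,spine',k,yaw(k[1],k[2]))
# blade subpixel in top via darkest/lightest columns
G=cv2.cvtColor(T3["frame"],cv2.COLOR_RGB2GRAY).astype(int)
print(G[164:200:3,320:332])
print('pred target spine', proj(T3,[[.53,-.069,.274],[.6,-.067,.274],[.67,-.0655,.274]]))
print('pred scene', proj(S3,[[.525,-.069,.274],[.55,-.068,.274],[.6,-.067,.274]]), s3((222,204),(226,240),(236,300)))
print('slot pred top ends z.16',proj(T3,[[.628,-.0667,.16],[.52,-.0694,.16]]),'scene',proj(S3,[[.629,-.0587,.16],[.629,-.0747,.16]]),s3((258,470),(231,476)))
E
) > m4.py; python3 m4.py
```

```text
top spine [[ 0.5984 -0.0657  0.274 ]
 [ 0.6709 -0.0634  0.274 ]] 1.8140622187253979
scene collar,spine [[ 0.5305 -0.0693  0.274 ]
 [ 0.5585 -0.0696  0.274 ]
 [ 0.6032 -0.0683  0.274 ]] 1.6644553685127967
[[229 227 226 223 215 224 224 226 223 196 100  72]
 [227 226 221 180 142 223 225 222 198 103  73  74]
 [225 225 220 196 143 195 221 199 112  77  73  70]
 [227 227 225 201 143 167 207 121  78  75  71  75]
 [229 227 226 201 153 147 104  75  69  74  74  73]
 [225 225 227 221 147  96  76  75  74  74  74  75]
 [227 227 228 221 145 111  80  73  74  73  74  76]
 [225 227 223 166 126 132  93  85  88  88  87  88]
 [209 208 208 202 156 149 197 207 211 212 212 210]
 [208 217 219 212 173 146 184 188 188 188 186 182]
 [142 157 160 163 143 125 135 123 115 108 105 101]
 [ 93  82  85  90  96 118 127 125 113 111 107 101]]
pred target spine [[327.1429 227.6946]
 [325.8798 196.4957]
 [324.8446 165.5893]]
pred scene [[296.169  188.7374]
 [297.9198 198.2691]
 [301.025  218.2481]] [[296.25, 190.85], [297.45, 201.64999999999998], [300.45, 219.64999999999998]]
slot pred top ends z.16 [[323.1015 192.003 ]
 [324.6821 235.2722]] scene [[307.6687 269.3965]
 [299.295  270.1094]] [[307.05, 270.65], [298.95, 272.45]]
```

The knife and slot agree to about 1 mm and 0.3°. Lowering so the edge is about 11 mm above the mouth.

>>> servo_tool --deltas '[0,0,0,0,-0.0005,0.01,1,0,0,0,0,-0.0005,0.022,1,0,0,0,0,-0.0005,0.034,1,0,0,0,0,-0.0005,0.044,1,0,0,0,0,-0.0005,0.053,1,0,0,0,0,-0.0005,0.06,1,0,0,0,0,-0.0005,0.065,1,0,0,0,0,-0.0005,0.068,1,0,0,0,0,-0.0005,0.068,1,0,0,0,0,-0.0005,0.068,1,0,0,0,0,-0.0005,0.068,1,0,0,0,0,-0.0005,0.068,1]'

```text
time: 19.3
tool_pos: [0.4898, -0.0706, 0.1779]
ee_rot: [0.0, -0.014, 1.0, 0.0]
contact_force: [-0.9, 0.2, -1.7]
finger_gap: 0.0201
grip_force: 30.0
```

Run:
```python
from h import *
import pickle
S=read_camera("scene")
pickle.dump(S,open('scene4.pkl','wb'))
cv2.imwrite('pics/c5.png',cv2.resize(S["frame"][170:310,240:350,::-1],(471,600),interpolation=cv2.INTER_CUBIC))
s=sense();print(s["tool_pos"],s["ee_rot"],s["contact_force"],s["grip_force"],s["joint_vel"].round(3))
```

```text
[ 0.48979548 -0.07059214  0.17786604] [ 1.70442419e-04 -1.35547918e-02  9.99908114e-01  3.45471631e-05] [ 0.47083627  0.4866272  -2.58060887] 29.97883826494217 [ 0.001  0.001  0.     0.001 -0.001  0.001 -0.001]
```

View pics/c5.png

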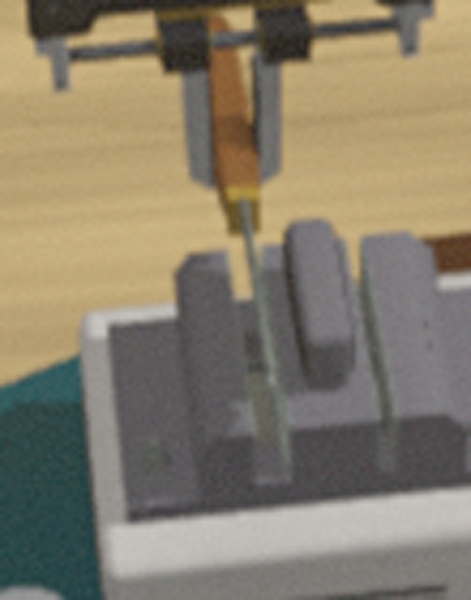

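The picture shows the blade spine running (243,200)→(275,390) over the wide slot, whose back mouth is between about (250,430) and (290,430). A numeric check follows.

```bash
(cat m.py; cat <<'E'
S4=pickle.load(open('scene4.pkl','rb'));s4=lambda *p:[f(a,(240,170),.2335) for a in p]
k=plane(S4,s4((243,196),(254,260),(267,340)),.206);print('spine',k)
k=plane(S4,s4((257,484),(292,481)),.114);print('slot foot corners?',k)
k=plane(S4,s4((248,436),(290,430)),.145);print('slot mid back',k)
print((proj(S4,[[.575,-.068,.16],[.629,-.0746,.16],[.629,-.0586,.16],[.52,-.0774,.16],[.52,-.0614,.16]])-[240,170])/.2335)
E
)|python3 -
```

```text
spine [[ 0.5301 -0.0705  0.206 ]
 [ 0.5691 -0.0691  0.206 ]
 [ 0.6154 -0.0677  0.206 ]]
slot foot corners? [[ 0.6249 -0.0744  0.114 ]
 [ 0.625  -0.0583  0.114 ]]
slot mid back [[ 0.6204 -0.0776  0.145 ]
 [ 0.6191 -0.0584  0.145 ]]
[[257.5753 333.9014]
 [254.1643 428.7149]
 [290.0257 425.6618]
 [226.7828 245.7208]
 [260.5978 243.    ]]
```

```bash
python3 -c "
from bench import hand_in;print(hand_in())"
```

```text
the job is handed in; nothing more can be done
None
```

The hood is seated on both pegs and released, and the broad knife is held still over the wide slot (edge about 12 mm above its mouth, about 1 mm off its centre line by my measurements); the job is handed in, with no verdict returned.

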